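# Vent a sample bottle on the carousel

### The job

By the black knob on its post, turn the sample carousel counter-clockwise until the bottle with the blue cap clicks in at the red pointer. Then screw the blue cap down clockwise until it bottoms out, and back it off a quarter turn so that the bottle can vent. Finish while still holding the cap in the gripper there, the bottle still at the pointer and everything else on the bench left where it stands.

Things in the scene. Friction and masses are not known exactly. Their poses are not given: they have to be found in the camera images.
- carousel_foot: Fixed round white foot of the carousel, 304 mm across. Origin: centre of its underside on the bench, on the turntable's axis. Its -x axis points to the work station: a grey housing (30 mm square, centre 162 mm from the axis, top 47 mm above the bench) with a red pointer and a spring plunger that clicks between pairs of pins on the turntable's rim.
- turntable_axis (a point): Point on the turntable's vertical axis, at the upper face of the aluminium disc (253 mm across), 46 mm above the bench. Three bottles are fixed in its five places: the clear one with pink content and the blue cap, and two lower amber ones (black and white caps, tops 128 mm above the bench).
- turntable (a joint): Angle of the turntable, rad; grows counter-clockwise seen from above. 0: blue-capped bottle clicked in at the red pointer. Starts at -1.08 to -0.35 and stays where left; stops at -1.25 and 0.45. The detent at 0 pulls in from about 0.04 rad either side; about 4 N at the handle knob takes it over the pins. No other detent lies between start and 0.
- handle_knob (a point): Centre of the black cylindrical knob (24 mm across, 32 mm tall, from 154 to 186 mm above the bench; this point 172 mm above it) on a thin steel post that stands on the turntable, 112 mm from the axis. Rigid with the turntable. From above it lies 1.885 rad (108 degrees) clockwise of the blue cap about the axis.
- cap: Blue ribbed screw cap, round, 46 mm across, 26 mm tall, on the clear bottle (56 mm across), 85 mm from the turntable's axis. Origin: centre of its underside, on its vertical axis, 125 mm above the bench when bottomed out. The white line on its top runs from centre to rim along its own -x; when bottomed out it points straight away from the turntable's axis.
- cap_grip (a point): Point on the cap's axis 14 mm above its underside (12 mm below its top): the height to grip, about 140 mm above the bench.
- cap_turn (a joint): How far the cap is unscrewed, rad: 0 is bottomed out on a hard stop; grows counter-clockwise seen from above, so clockwise tightens. Starts at 1.1 to 2.4. The cap rises 4 mm a turn (1 mm a quarter turn), turns against friction of about 0.08 N m and stays where it is left. It cannot come off (stop at 4.5).
- beaker: Bystander: white plastic beaker, 68 mm across, 70 mm tall, loose and upright on the bench. Origin: centre of its underside.
- flask: Bystander: pinkish conical flask, 72 mm across its foot, 103 mm tall, loose and upright on the bench. Origin: centre of its underside.
- wash_bottle: Bystander: white wash bottle with red collar and bent spout, 66 mm across, 180 mm tall, loose and upright on the bench. Origin: centre of its underside.
- amber_bottle: Bystander: amber reagent bottle, 60 mm across, 130 mm tall, loose and upright on the bench. Origin: centre of its underside.
- jar: Bystander: white jar with red cap, 56 mm across, 65 mm tall, loose and upright on the bench. Origin: centre of its underside.
- dish: Bystander: white ceramic dish, 90 mm across, 30 mm tall, loose and upright on the bench. Origin: centre of its underside.

How it is judged:
On the way, in this order (a step that is already met when the one before it is completed fails the run):
1. the carousel is turned until the blue-capped bottle is clicked in at the red pointer (value of joint turntable between -0.05 and 0.05 rad), for 0.2 s.
2. the blue cap is screwed down until it bottoms out, with the bottle still at the pointer (all of step 1 and value of joint cap_turn below 0.07 rad), for 0.2 s.
At the end, for the whole second after the job is handed in: Carousel within 0.05 rad of its click with the blue cap at the pointer; cap still, 1.57 rad (within 0.28) open from its stop; gripper around it (grasp point within 20 mm of its axis, below 180 mm), gripping with over 2 N; the loose bystanders upright and moved under 30 mm (all of step 1 and value of joint cap_turn between 1.291 and 1.851 rad and velocity of joint cap_turn between -0.1 and 0.1 rad/s and contact force between the fingers and cap above 2 N and horizontal distance between the grasp point and cap_grip below 0.02 m and height (world z) of the grasp point below 0.18 m and angle between each of beaker, flask, wash_bottle, amber_bottle, jar, dish's own z axis and vertical below 0.2 rad); the arm keeps its last pose, push and grip.
It fails at once if a loose bystander is moved by more than 30 mm (distance of any of beaker, flask, wash_bottle, amber_bottle, jar, dish from where it was at the start of the episode above 0.03 m).
It also fails if it takes over 54 s, if anything falls off the work surface, if the arm or the gripper's body presses on something with over 40 N, if the wrist force passes 120 N, or if a joint passes its speed limit or range.

### The arm

A 6-joint arm with a two-finger parallel gripper is mounted at the origin on the work surface. World frame = base frame: x ahead of the robot, y to its left, z up, the work surface at z = 0. Lengths are in m, angles in rad, forces in N, time in s.
With the tool pointing down it reaches from about 0.35 to 0.85 m from the base axis. Payload 8.1 kg.
Tool frame: the origin (TCP) lies midway between the tips of the shut fingers; the grasp point (between the pads) lies 19 mm behind it (robot.grip_point_offset is the distance from the TCP to the grasp point, in m); z points along the fingers, y is the line along which they close (so a half turn about z gives the same grasp; the last joint's range is limited). The gripper opens to 93 mm and grips with 3 to 60 N. Pads are 15 mm wide; open, the fingers measure 128 mm over their backs; the gripper's body (75 mm by 188 mm) begins 65 mm behind the grasp point.
Start: joints at [-1.383, 0.13, 1.488, -0, 1.523, -0.085], TCP at [0.162, -0.578, 0.219] pointing down, gripper open.
Joint ranges: [-2.96, 2.96], [-0.89, 2.26], [0.02, 2.5], [-1.34, 4.48], [0, 2.73], [-2.66, 2.66]. Speed limits (rad/s): [2.39, 2.39, 2.79, 3.14, 3.14, 3.14].

### API

Orientations are given as a rotation vector (axis times angle).
In Python, from plant import robot, read_camera, job gives the robot as it stands.
- The arm moves only by the shell command python3 -m inch 'ROWS' [FORCE]. ROWS is JSON, one flat list of numbers, 5 for each row, row after row: the shift along the world's x, y, z in mm, then the turn about the world's z in degrees, then the opening in per cent of the stroke, from 0 (shut) to 100 (fully open). In form: [dx, dy, dz, yaw, hand, dx, dy, dz, yaw, hand, ...]. A call has 1 to 10 rows; each row is the pose to reach, as a shift and turn from the pose commanded when the call began; what a row does not reach only later rows make up. A row lasts 1/12 s, in which the tool goes at most 41.7 mm and 7.16 degrees, less where a joint would pass 70% of its speed; a pose out of reach is approached as far as the arm can. A call with a gripper value outside its range is refused whole. The fingers move at their own pace and stop on an object; FORCE is the grip in N (left out, the last holds). Time passes only in rows, so rows that repeat a pose let the fingers close. It gives the time, the measured TCP pose, the force, the opening and the grip force at its end, in the units of the state.
- robot.read_state(): the state, without advancing time (a new reading comes with each control period).
- read_camera(name): name is "scene" or "side" or "wrist"; returns a dict with "image" (400x640x3 uint8, blue, green, red), "K" (3x3 intrinsics, pixels), "D" ([k1, k2, p1, p2, k3] as OpenCV has them; the pictures are not rectified), "extrinsics" (4x4, takes a point from world to camera coordinates); the wrist camera has in their place "mount" (4x4, takes a point from camera to tool coordinates, whose origin is the TCP and whose axes are the flange's). Camera axes: x right, y down, z forward; pixel columns grow to the right and rows downward; lengths in m; the calibration is good to about 2 mm. A picture is of the moment at which its call begins: read the wrist's pose just before it. There is no depth.
- job.close_job(): hands the job in; it is judged then, once.
The state is a dict: "t": time; "q": joint angles; "dq": joint speeds; "joint_torque": joint torques, N m; "tool_pos": TCP position; "orientation": TCP orientation; "force": force on the tool from outside, world axes, zero at the start; "wrist_torque": the same for the moment, N m; "opening": finger opening in m; "gripper_force": force on a finger pad.
Only numpy, scipy, OpenCV 4.12 (cv2) and the standard library are available. Lean on these libraries where they do the work, as an engineer would, in place of code of your own. Each camera call takes 0.05 s, during which the arm holds its last target. There are 200 camera calls.

## Working session

There is one attempt and no reset: what is moved stays moved. The work goes in short steps, Python scripts to look and compute and a shell command to move; the robot and the scene stay as the last step left them, time stands still between calls to the robot, and variables do not carry over. Pictures are saved under pics/ and viewed, at most 10 in all, crops included, and the job is handed in when it is done.

```bash
mkdir -p pics; ls
python3 - <<'E'
from plant import robot, read_camera
import cv2, numpy as np
for n in ("scene","side"):
    c=read_camera(n); cv2.imwrite(f"pics/{n}0.png",c["image"]); np.savez(f"pics/{n}0.npz",**c)
s=robot.read_state(); print(s["t"],s["tool_pos"],s["orientation"],s["opening"],robot.grip_point_offset)
E
```

```text
pics
0.1 [ 0.16158434 -0.57731644  0.21770236] [-3.11079407e+00 -4.26983694e-01  1.41932785e-04] 0.09270247430445117 0.0188
```

View pics/scene0.png

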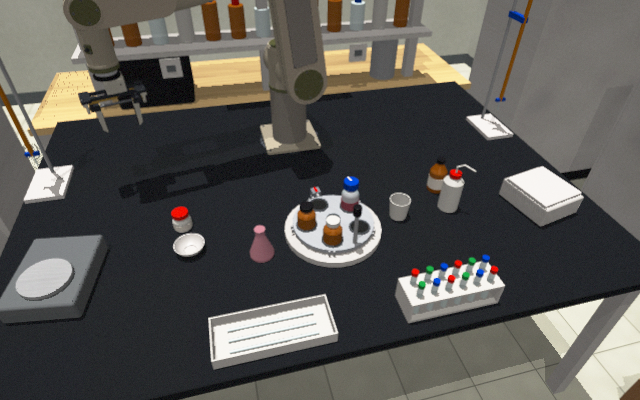

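View pics/side0.png

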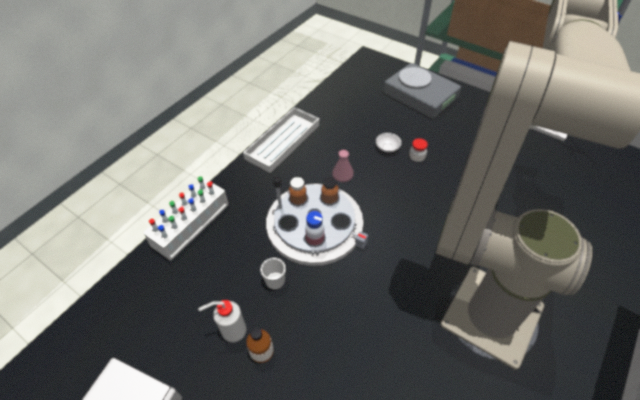

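The carousel sits near (333,228) in the scene view and (315,222) in the side view. The blue cap is at (351,183)/(314,217), the black knob at (357,210)/(278,183) and the pointer at (315,192)/(362,239). Next I triangulate these.

```bash
cat > h.py <<'E'
import numpy as np, cv2
from scipy.spatial.transform import Rotation as R
def ray(c,uv):
    p=cv2.undistortPoints(np.array([[uv]],float),c["K"],c["D"])[0,0]
    E=c["extrinsics"]; Rm=E[:3,:3]; o=-Rm.T@E[:3,3]; d=Rm.T@np.array([*p,1]); return o,d/np.linalg.norm(d)
def plane(c,uv,z):
    o,d=ray(c,uv); return o+d*(z-o[2])/d[2]
def tri(a,ua,b,ub):
    A=np.zeros((3,3));v=np.zeros(3)
    for o,d in (ray(a,ua),ray(b,ub)):
        P=np.eye(3)-np.outer(d,d);A+=P;v+=P@o
    return np.linalg.solve(A,v)
def blob(im,lo,hi,box):
    h=cv2.cvtColor(im,cv2.COLOR_BGR2HSV);m=cv2.inRange(h,np.array(lo),np.array(hi))
    x0,y0,x1,y1=box;k=np.zeros_like(m);k[y0:y1,x0:x1]=m[y0:y1,x0:x1]
    n,l,s,ce=cv2.connectedComponentsWithStats(k)
    i=1+np.argmax(s[1:,4]);return ce[i],s[i],(l==i)
def wristcam(robot,read_camera):
    s=robot.read_state();c=dict(read_camera("wrist"))
    T=np.eye(4);T[:3,:3]=R.from_rotvec(s["orientation"]).as_matrix();T[:3,3]=s["tool_pos"]
    c["extrinsics"]=np.linalg.inv(T@c["mount"]);return s,c
E
python3 - <<'E'
from h import *
a=dict(np.load("pics/scene0.npz"));b=dict(np.load("pics/side0.npz"))
B=((100,120,50),(130,255,255));K=((0,0,0),(180,255,60))
ca,sa,_=blob(a["image"],*B,(335,170,368,195));cb,sb,_=blob(b["image"],*B,(300,200,330,232))
print("cap",sa,sb,tri(a,ca,b,cb))
ka,s1,_=blob(a["image"],*K,(350,200,364,219));kb,s2,_=blob(b["image"],*K,(272,176,284,190))
print("knob",ka,s1,kb,s2,plane(a,ka,.170),tri(a,ka,b,kb))
print("pointer",plane(a,(315,191),.047),plane(b,(362,238),.047))
# foot: white-ish contour, convex hull, rim top guess z
for c,box in((a,(275,180,395,275)),(b,(255,175,372,270))):
    _,st,m=blob(c["image"],(0,0,130),(180,60,255),box)
    pts=cv2.findContours(m.astype(np.uint8),0,1)[0]; p=cv2.convexHull(max(pts,key=cv2.contourArea))
    e=cv2.fitEllipse(p)
    for z in(.0,.02,.03):
        w=np.array([plane(c,q[0],z)[:2] for q in p.astype(float)]);cc,r=cv2.minEnclosingCircle(w.astype(np.float32));print("foot",st,z,cc,r)
big=[cv2.resize(i["image"][y:y+110,x:x+130],None,fx=3,fy=3,interpolation=2) for i,x,y in((a,270,165),(b,250,165))]
cv2.imwrite("pics/crop0.png",np.hstack(big))
E
```

```text
cap [343 176  17  16 208] [307 211  15  17 169] [0.53616881 0.0912983  0.14084878]
knob [356.56666667 210.26666667] [352 204   9  14  90] [277.5        182.03846154] [272 176  12  14 156] [0.68980011 0.05793268 0.17      ] [0.68783706 0.05792758 0.16868566]
pointer [0.43263713 0.00438594 0.047     ] [0.41629449 0.0116036  0.047     ]
foot [ 284  187   98   76 3419] 0.0 (0.5368900895118713, 0.031317684799432755) 0.18240271508693695
foot [ 284  187   98   76 3419] 0.02 (0.5576266646385193, 0.025009796023368835) 0.17854078114032745
foot [ 284  187   98   76 3419] 0.03 (0.567995011806488, 0.021855898201465607) 0.1766098439693451
foot [ 266  177  101   86 4588] 0.0 (0.6021465063095093, -0.01074658241122961) 0.18095673620700836
foot [ 266  177  101   86 4588] 0.02 (0.5931548476219177, 0.0013885844964534044) 0.1777745932340622
foot [ 266  177  101   86 4588] 0.03 (0.5886592268943787, 0.007456266321241856) 0.17618341743946075
```

View pics/crop0.png

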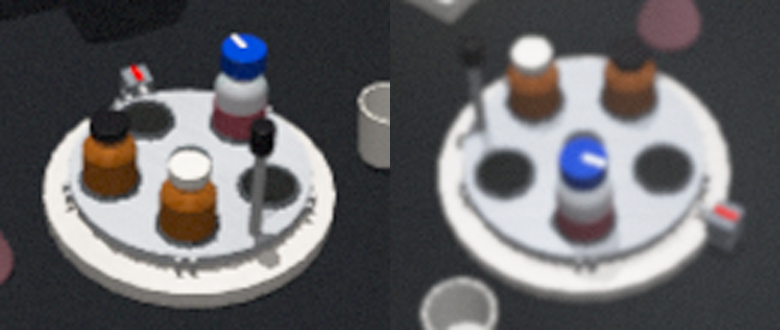

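The crops confirm it: cap with its white line, black knob (scene (357,210), side (277,182)), and the red pointer at scene (315.7,190) and side (362,236). Now the axis and the angles.

Run:
```python
from h import *
a=dict(np.load("pics/scene0.npz"));b=dict(np.load("pics/side0.npz"))
ra=blob(a["image"],(0,120,90),(8,255,255),(305,180,325,200))[0];rb=blob(b["image"],(0,90,90),(8,255,255),(352,228,372,248))[0]
P=tri(a,ra,b,rb);print("ptr",ra,rb,P)
cap=np.array([.5362,.0913]);kn=np.array([.6885,.058])
l=np.array([85e-3,112e-3*np.exp(-1.885j)]);w=np.array([complex(*cap),complex(*kn)])
rot=(w[1]-w[0])/(l[1]-l[0]);rot/=abs(rot);t=w.mean()-(rot*l).mean()
print("axis",t,"cap ang",np.angle(rot))
pa=np.angle(complex(P[0],P[1])-t);r=abs(complex(P[0],P[1])-t)
d=(pa-np.angle(rot))%(2*np.pi);print("ptr ang",pa,r,"turn needed ccw",d)
for f in (0,.25,.5,.75,1,1.06): k=t+.112*np.exp(1j*(np.angle(w[1]-t)+d*f));print(f,k, abs(k))
print("final cap",t+.085*np.exp(1j*pa))
# other things (base contacts, rough)
for n,ua,z in(("beaker",(399,207),.035),("flask",(261,246),.04),("wash",(450,195),.09),("amber",(438,178),.07),("jar",(181,220),.03),("dish",(189,246),.015)):print(n,plane(a,ua,z))
```

```text
ptr [315. 189.] [359.75 234.75] [0.42670378 0.00654415 0.05012335]
axis (0.5840542243760605+0.0229733403318544j) cap ang 2.198791422695053
ptr ang -3.0375581237790485 0.1582058186494236 turn needed ccw 1.0468357607054841
0 (0.6902420995269909+0.05858422589975924j) 0.6927238031738929
0.25 (0.6774126566252814+0.08484581505177843j) 0.6827054413785801
0.5 (0.6582253610711819+0.10689379362754159j) 0.6668484903434777
0.75 (0.6339868971672434+0.1232266604161721j) 0.6458515275332802
1 (0.6063479415401913+0.13273212209899019j) 0.620705761570592
1.06 (0.5994145473145354+0.1339150388911687j) 0.614191368527361
final cap (0.4995137949444743+0.014146348119158457j)
beaker [0.56311043 0.25429316 0.035     ]
flask [ 0.63509687 -0.20704867  0.04      ]
wash [0.60467906 0.40355819 0.09      ]
amber [0.4899348  0.42282733 0.07      ]
jar [ 0.45454748 -0.43179264  0.03      ]
dish [ 0.55972736 -0.41245364  0.015     ]
```

The turntable needs about 1.05 rad counter-clockwise, with the axis near (0.584,0.023). The tool's closing line is already tangential at the knob, so I go above the knob first.

```bash
python3 -m inch '[20,25,20,0,65, 50,60,45,0,65, 265,320,45,0,65, 265,320,45,0,65, 265,320,45,0,65, 265,320,45,0,65, 265,320,45,0,65, 265,320,45,0,65, 265,320,45,0,65, 265,320,45,0,65]' 20; python3 -m inch '[262,316,0,0,65, 262,316,0,0,65, 262,316,0,0,65, 262,316,0,0,65, 262,316,0,0,65, 262,316,0,0,65, 262,316,0,0,65, 262,316,0,0,65, 262,316,0,0,65, 262,316,0,0,65]'
python3 - <<'E'
from h import *
from plant import robot, read_camera
s,c=wristcam(robot,read_camera);cv2.imwrite("pics/w1.png",c["image"]);np.savez("pics/w1.npz",**c)
print(s["t"],s["q"],s["tool_pos"],R.from_rotvec(s["orientation"]).as_matrix()[:,1])
E
```

```text
t: 0.93
tool_pos: [0.4187, -0.2663, 0.2632]
orientation: [-3.112, -0.427, 0.0]
force: [0.8, -0.8, 0.5]
opening: 0.0609
gripper_force: 0.0
t: 1.77
tool_pos: [0.6809, 0.0504, 0.2625]
orientation: [-3.112, -0.429, 0.001]
force: [0.3, -0.4, 0.6]
opening: 0.0606
gripper_force: 0.0
1.7667 [-1.37025519e-03  3.45474922e-01  1.16020733e+00  3.35880558e-04
  1.63687319e+00  1.29575603e+00] [0.68093506 0.0503935  0.26247403] [ 2.70287624e-01 -9.62779445e-01 -5.84050817e-04]
```

View pics/w1.png

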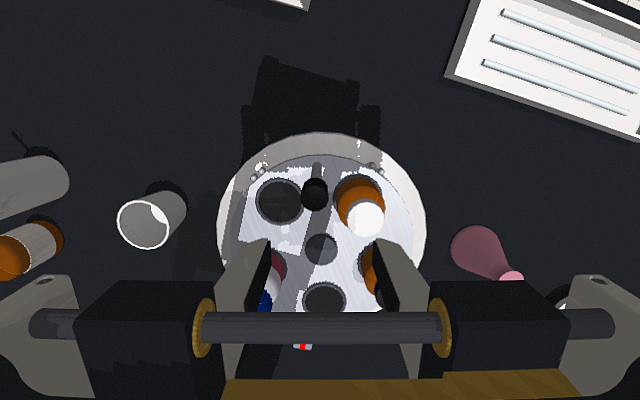

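The wrist view shows the knob at about (315,194), the hub at (321,249) and the blue cap at the left finger near (264,300).

Run:
```python
from h import *
c=dict(np.load("pics/w1.npz"))
k,st,_=blob(c["image"],(0,0,0),(180,255,45),(298,174,332,214));print(k,st)
print("knob",plane(c,k,.172),"hub",plane(c,(321,249),.046),"ptr",plane(c,(303,346),.049))
```

```text
[313.28371501 194.69592875] [298 178  31  35 786]
knob [0.68829312 0.06013966 0.172     ] hub [0.58013432 0.02327395 0.046     ] ptr [0.41581295 0.00593369 0.049     ]
```

```bash
python3 -m inch '[8,9,0,0,65, 8,9,-35,0,65, 8,9,-70,0,65, 8,9,-108,0,65, 8,9,-108,0,65, 8,9,-108,0,0, 8,9,-108,0,0, 8,9,-108,0,0, 8,9,-108,0,0, 8,9,-108,0,0]' 25; python3 -m inch '[0,0,0,0,0, 0,0,0,0,0, 0,0,0,0,0]'
python3 - <<'E'
import numpy as np
from plant import robot
p=robot.read_state()["tool_pos"];print(p)
c=.584+.0231j  # axis
k=complex(p[0],p[1])
for d in range(0,64,5): z=(c+(k-c)*np.exp(1j*np.radians(d))-k)*1000;print(d,round(z.real,1),round(z.imag,1))
print(abs(k-c))
E
```

```text
t: 2.65
tool_pos: [0.6895, 0.0567, 0.1584]
orientation: [3.112, 0.427, 0.007]
force: [-0.7, 0.2, 0.2]
opening: 0.0321
gripper_force: 0.0
t: 2.9
tool_pos: [0.6889, 0.0567, 0.1572]
orientation: [3.112, 0.427, 0.004]
force: [-0.4, 0.4, 6.3]
opening: 0.0233
gripper_force: 25.0
[0.68890289 0.05674825 0.1571964 ]
0 0.0 -0.0
5 -3.3 9.0
10 -7.4 17.7
15 -12.3 26.0
20 -17.8 33.8
25 -24.0 41.2
30 -30.9 47.9
35 -38.3 54.1
40 -46.2 59.6
45 -54.5 64.3
50 -63.2 68.3
55 -72.3 71.6
60 -81.6 74.0
0.11016723679316544
```

```bash
python3 -m inch '[-3,9,0,5,0, -7,18,0,10,0, -12,26,0,15,0, -18,34,0,20,0, -24,42,0,25,0, -31,48,0,30,0, -39,55,0,35,0, -47,60,0,40,0, -47,60,0,40,0, -47,60,0,40,0]'
python3 - <<'E'
from h import *
from plant import robot, read_camera
s=robot.read_state();print(s["tool_pos"])
for n in ("scene","side"):
    c=read_camera(n); np.savez(f"pics/{n}1.npz",**c); cv2.imwrite(f"pics/{n}1.png",c["image"])
a=dict(np.load("pics/scene1.npz"));b=dict(np.load("pics/side1.npz"))
B=((100,120,50),(130,255,255))
ca,sa,_=blob(a["image"],*B,(290,160,368,195));cb,sb,_=blob(b["image"],*B,(300,195,370,252))
print(sa,sb,plane(a,ca,.14),plane(b,cb,.14),tri(a,ca,b,cb))
E
```

```text
t: 3.73
tool_pos: [0.642, 0.1178, 0.1572]
orientation: [2.778, 1.467, 0.006]
force: [3.4, 4.1, 6.7]
opening: 0.0232
gripper_force: 25.0
[0.64199834 0.11781816 0.15719298]
[325 172  17  16 193] [326 204  16  18 178] [0.50308301 0.04512506 0.14      ] [0.50247085 0.04257991 0.14      ] [0.50269011 0.04410747 0.14052356]
```

```bash
python3 -m inch '[-9,5,0,5,0, -17,9,0,10,0, -27,12,0,15,0, -27,12,0,15,0]';for i in 1; do python3 -m inch '[-5,1,0,3,0, -5,1,0,3,0]';  python3 -m inch '[-4,1,0,2,0, -4,1,0,2,0]'; done
python3 - <<'E'
from h import *
from plant import robot, read_camera
s=robot.read_state();print(s["tool_pos"])
for n in ("scene","side"):
    c=read_camera(n); np.savez(f"pics/{n}2.npz",**c); cv2.imwrite(f"pics/{n}2.png",c["image"])
a=dict(np.load("pics/scene2.npz"));b=dict(np.load("pics/side2.npz"))
B=((100,120,50),(130,255,255))
ca,sa,_=blob(a["image"],*B,(290,160,368,195));cb,sb,_=blob(b["image"],*B,(300,195,370,252))
w=tri(a,ca,b,cb);print(sa,sb,w,np.degrees(np.arctan2(w[1]-.022,w[0]-.5845)))
cv2.imwrite("pics/crop2.png",np.hstack([cv2.resize(i["image"][y:y+90,x:x+100],None,fx=4,fy=4,interpolation=2) for i,x,y in((a,280,160),(b,300,180))]))
E
```

```text
t: 4.17
tool_pos: [0.6146, 0.1302, 0.1572]
orientation: [2.558, 1.823, 0.006]
force: [4.3, 5.4, 5.6]
opening: 0.0235
gripper_force: 25.0
t: 4.33
tool_pos: [0.6099, 0.1315, 0.1572]
orientation: [-2.513, -1.885, -0.007]
force: [-0.1, 7.5, 7.8]
opening: 0.0237
gripper_force: 25.0
t: 4.5
tool_pos: [0.6062, 0.1324, 0.1572]
orientation: [2.48, 1.928, 0.007]
force: [3.1, 7.9, 5.4]
opening: 0.0237
gripper_force: 25.0
[0.60620736 0.13236769 0.15717606]
[316 173  16  16 195] [331 198  16  17 182] [0.50183949 0.01510613 0.14132617] -175.23257579537835
```

View pics/crop2.png

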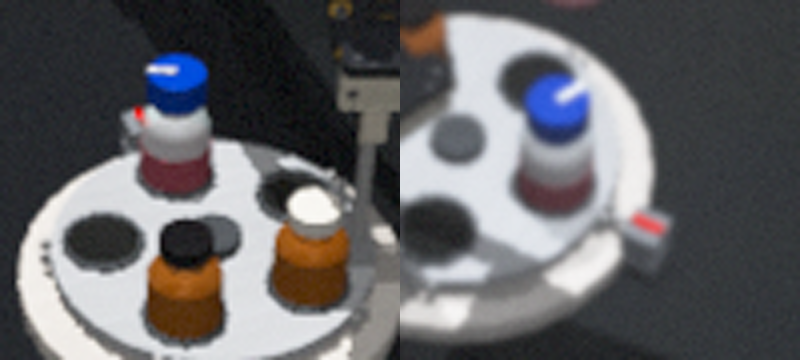

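The bottle is close to the pointer (cap at 184.8°, pointer about 185.6°). I release the knob so the detent can centre, then re-measure.

```bash
python3 -m inch '[0,0,0,0,40, 0,0,0,0,60, 0,0,0,0,60, 0,0,0,0,60, 0,0,0,0,60, 0,0,0,0,60]'
cat > m.py <<'E'
from h import *
from plant import robot, read_camera
import sys
n=sys.argv[1];L=[]
for _ in range(1):
    a=dict(read_camera("scene"));b=dict(read_camera("side"))
    B=((100,120,50),(130,255,255))
    ca,sa,_=blob(a["image"],*B,(290,160,368,195));cb,sb,_=blob(b["image"],*B,(300,195,370,252))
    w=tri(a,ca,b,cb)
    print(sa,ca,cb,sb,w,np.degrees(np.arctan2(w[1]-.022,w[0]-.5845)))
cv2.imwrite(f"pics/crop{n}.png",np.hstack([cv2.resize(i["image"][y:y+60,x:x+60],None,fx=6,fy=6,interpolation=2) for i,x,y in((a,290,165),(b,315,185))]))
E
python3 m.py 3
python3 - <<'E'
from h import *
from plant import robot, read_camera
s,c=wristcam(robot,read_camera);cv2.imwrite("pics/w3.png",c["image"]);np.savez("pics/w3.npz",**c);print(s["t"],s["q"])
E
```

```text
t: 5.1
tool_pos: [0.6048, 0.1305, 0.155]
orientation: [-2.482, -1.925, 0.001]
force: [-0.4, -0.1, 0.2]
opening: 0.0548
gripper_force: 0.0
[316 173  16  16 195] [323.94871795 180.38461538] [338.19021739 206.42934783] [331 198  16  17 184] [0.5017595  0.01505259 0.14134139] -175.20034643478658
5.2 [ 1.29811657e-01  2.17149709e-01  1.50774654e+00 -7.53008339e-05
  1.41701634e+00  3.80919408e-01]
```

View pics/w3.png

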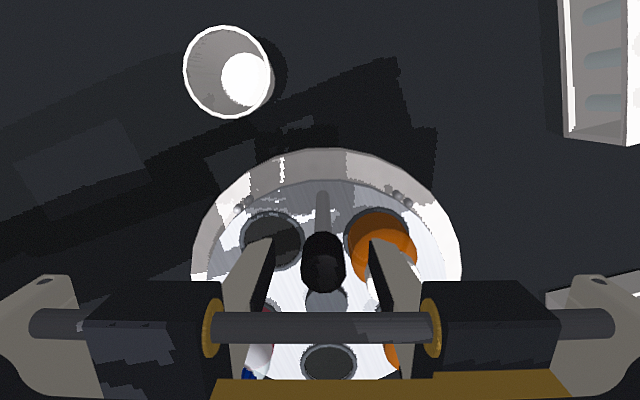

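The cap did not shift on release. The tangential force also changed from resisting to pulling in and back near 18–20°, which fits the detent. The white line points about along −y, so cap_turn ≈ 1.5 rad. I go over the cap with yaw +109° so the wrist camera also sees the pointer.

```bash
python3 -m inch '[0,0,35,0,65, 0,0,70,0,70, 0,0,100,0,75, -20,-22,100,7,75, -40,-44,100,14,75, -60,-66,100,21,75, -80,-90,100,28,75, -106,-117,100,35,75, -106,-117,100,42,75, -106,-117,100,49,75]'; python3 -m inch '[0,0,0,7,75, 0,0,0,14,75, 0,0,0,21,75, 0,0,0,28,75, 0,0,0,35,75, 0,0,0,42,75, 0,0,0,49,75, 0,0,0,56,75, 0,0,0,60,75, 0,0,0,60,75]'
python3 - <<'E'
from h import *
from plant import robot, read_camera
s,c=wristcam(robot,read_camera);cv2.imwrite("pics/w4.png",c["image"]);np.savez("pics/w4.npz",**c);print(s["t"],s["q"],R.from_rotvec(s["orientation"]).as_matrix()[:,1])
E
python3 m.py 4
```

```text
t: 6.08
tool_pos: [0.4979, 0.0123, 0.2557]
orientation: [1.454, 2.784, -0.0]
force: [1.2, 0.3, 0.6]
opening: 0.0698
gripper_force: 0.0
t: 6.92
tool_pos: [0.499, 0.0137, 0.2555]
orientation: [-0.132, 3.139, -0.0]
force: [0.5, 0.4, -0.4]
opening: 0.0699
gripper_force: 0.0
6.9167 [-7.52027211e-02 -1.58038513e-01  1.70721767e+00 -2.17761565e-05
  1.59226336e+00 -1.73008203e+00] [-8.39834732e-02  9.96467147e-01 -4.53085103e-05]
[316 173  16  16 194] [324.01546392 180.44329897] [338.03012048 206.93975904] [331 199  16  16 166] [0.50133933 0.01580428 0.14042152] -175.73916410566014
```

View pics/w4.png

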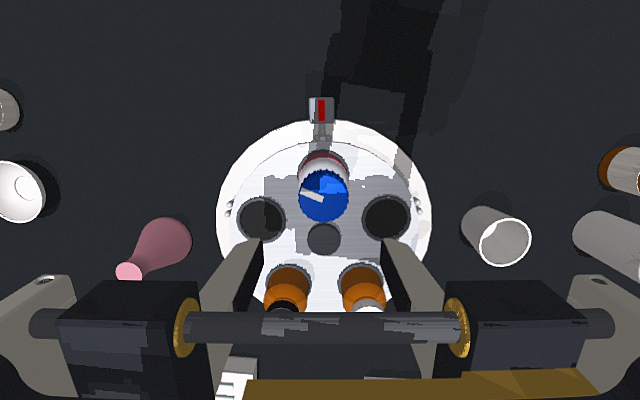

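The wrist view shows the red pointer (321,110), the cap top (324,195) with its white line towards (302,190), and the hub (324,238), all nearly in line. I compute the angles.

Run:
```python
from h import *
c=dict(np.load("pics/w4.npz"));im=c["image"]
kc,st,m=blob(im,(100,120,40),(130,255,255),(290,160,360,230))
(cx,cy),r=cv2.minEnclosingCircle(np.argwhere(m)[:,::-1].astype(np.float32)[:,None]);print(kc,st,cx,cy,r)
rd,_,_=blob(im,(0,150,90),(8,255,255),(308,92,336,125))
h,_,_=blob(im,(0,0,60),(180,60,110),(305,222,342,256))
wl,ws,_=blob(im,(0,0,120),(180,90,255),(298,180,326,206))
P=plane(c,rd,.049);H=plane(c,h,.046);C=plane(c,(cx,cy),.148);W=plane(c,wl,.1525);G=plane(c,(kc[0],kc[1]),.15)
print(rd,h,wl,ws);print("ptr",P,"hub",H,"cap",C,G,"line",W)
ang=lambda a,b:np.degrees(np.arctan2(*(a-b)[1::-1]))
print("ptr ang",ang(P,H)%360,"cap ang",ang(C,H)%360,"line",ang(W,C)%360)
```

```text
[324.07671817 196.04848162] [ 298  169   51   54 1877] 322.5 195.5 26.73023223876953
[320.82258065 109.7983871 ] [323.68658699 240.09030544] [311.58823529 194.65882353] [300 187  24  16 170]
ptr [0.42130117 0.00710064 0.049     ] hub [0.58697475 0.0246979  0.046     ] cap [0.49578926 0.01492593 0.148     ] [0.49560897 0.01635514 0.15      ] line [0.49450792 0.0048452  0.1525    ]
ptr ang 186.06302324981064 cap ang 186.11680918751435 line 262.7560972008176
```

Pointer (186.1°) and cap (186.1°) line up, so the carousel is clicked in. The white line at about 263° gives cap_turn ≈ 1.35 rad. I descend and grip the cap.

```bash
python3 -m inch '[0,1,-40,0,75, 0,1,-80,0,75, 0,1,-115,0,75, 0,1,-133,0,75, 0,1,-133,0,75, 0,1,-133,0,40, 0,1,-133,0,40, 0,1,-133,0,40, 0,1,-133,0,40, 0,1,-133,0,40]' 20; python3 -m inch '[0,0,0,0,40, 0,0,0,0,40, 0,0,0,0,40]'
```

```text
t: 7.9
tool_pos: [0.5005, 0.0148, 0.1245]
orientation: [-0.126, 3.135, -0.0]
force: [-1.1, 0.4, 5.2]
opening: 0.0459
gripper_force: 20.0
t: 8.15
tool_pos: [0.5005, 0.0148, 0.1245]
orientation: [-0.127, 3.135, -0.0]
force: [-0.3, 0.6, 6.1]
opening: 0.0457
gripper_force: 20.0
```

```bash
t(){ python3 -c "
from plant import robot
s=robot.read_state();print('   Tz',s['wrist_torque'].round(2) if hasattr(s['wrist_torque'],'round') else s['wrist_torque'],s['q'][5])"; }
python3 -m inch '[0,0,0,-6,40, 0,0,0,-12,40, 0,0,0,-18,40, 0,0,0,-24,40, 0,0,0,-30,40, 0,0,0,-36,40, 0,0,0,-42,40, 0,0,-1,-48,40, 0,0,-1,-54,40, 0,0,-1,-60,40]' | head -2; t
for i in 1; do python3 -m inch '[0,0,0,-5,40, 0,0,0,-5,40]'|head -4;t; python3 -m inch '[0,0,0,-5,40, 0,0,0,-5,40]'|head -4;t; python3 -m inch '[0,0,0,-5,40, 0,0,0,-5,40]'|head -4;t; done
```

```text
t: 8.98
tool_pos: [0.4994, 0.0134, 0.1236]
   Tz [-1.    1.36  0.1 ] -0.6723955068423824
t: 9.15
tool_pos: [0.4992, 0.0133, 0.1235]
orientation: [1.587, 2.709, -0.003]
force: [-8.5, -6.1, 12.7]
   Tz [-1.1   1.37 -0.04] -0.5844351892614954
t: 9.32
tool_pos: [0.4992, 0.013, 0.1234]
orientation: [1.702, 2.638, -0.004]
force: [-7.7, -7.5, 12.1]
   Tz [-1.38  1.32  0.35] -0.4982834544093386
t: 9.48
tool_pos: [0.4992, 0.0144, 0.1233]
orientation: [1.816, 2.562, -0.0]
force: [-7.3, 1.6, 13.3]
   Tz [0.24 1.26 0.2 ] -0.41094849888900514
```

```bash
python3 m.py 5
```

```text
[318 174   8  15  92] [321.47826087 181.20652174] [337.35099338 207.66225166] [331 200  14  17 151] [0.5017735  0.01171469 0.13607902] -172.9128389241677
```

View pics/crop5.png

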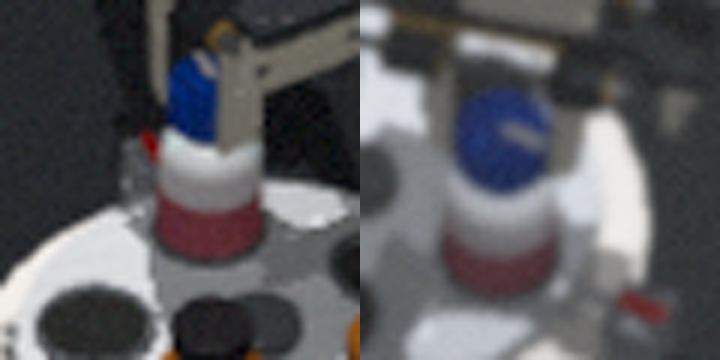

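The cap is held between the fingers. Its line in the side view runs from about (338.7,205.8) to (345.3,209.2), now close to the pointer direction.

```bash
python3 - <<'E'
from h import *
b=dict(np.load("pics/side0.npz"))
for p,q in(((338.7,205.8),(345.3,209.2)),((337.5,205.3),(345.3,209.2)),((338.7,206.3),(345.3,209))):
    d=plane(b,q,.152)-plane(b,p,.152);print(d,np.degrees(np.arctan2(d[1],d[0]))%360)
E
for r in 1 2; do python3 -m inch '[0,0,0,-5,40, 0,0,0,-5,40]'|sed -n '1,2p;4p'; python3 -c "
from plant import robot
s=robot.read_state();print(s['wrist_torque'],s['q'][5])"; done
```

```text
[-0.02216621 -0.00028553  0.        ] 180.73800368936787
[-0.02599051 -0.00069675  0.        ] 181.5356108425062
[-2.07853718e-02 -2.40467102e-03  1.11022302e-16] 186.59924228489677
t: 9.75
tool_pos: [0.499, 0.0154, 0.1232]
force: [-7.1, 5.8, 12.7]
[0.75224392 1.31167062 0.1625314 ] -0.3236325535218514
t: 9.92
tool_pos: [0.4988, 0.0158, 0.1232]
force: [-9.4, 4.9, 12.2]
[0.87445671 1.60846896 0.2445039 ] -0.2363383449603862
```

Torque and the sideways shift suggest the stop has been reached. I turn a little further, correct y, and check whether the line still moves.

```bash
cat > line.py <<'E'
from h import *
from plant import robot, read_camera
b=dict(read_camera("side"));im=b["image"]
cb,sb,m=blob(im,(100,90,40),(130,255,255),(300,195,370,252))
hull=np.zeros(m.shape,np.uint8);p=cv2.convexHull(np.argwhere(m)[:,::-1].astype(np.int32));cv2.fillConvexPoly(hull,p,1)
hs=cv2.cvtColor(im,cv2.COLOR_BGR2HSV);w=hull.astype(bool)&(hs[...,1]<130)&(np.arange(400)[:,None]<sb[1]+13)
px=np.argwhere(w)[:,::-1];W=np.array([plane(b,q,.152)[:2] for q in px.astype(float)])
wt=(255.-hs[...,1])[w];mu=np.average(W,axis=0,weights=wt);u=np.linalg.svd((W-mu)*wt[:,None]**.5)[2][0]
s=robot.read_state();print(s["t"],"n",len(px),"mean",mu,"dir",np.degrees(np.arctan2(u[1],u[0]))%180,"rel to tool",np.degrees(np.arctan2(*(mu-s["tool_pos"][:2])[::-1]))%360,"tcp",s["tool_pos"],"F",s["force"],"T",s["wrist_torque"],"q6",s["q"][5])
E
python3 line.py; python3 -m inch '[0,-1,0,-4,40, 0,-1,0,-8,40, 0,-1,0,-8,40]'|sed -n 4p; python3 line.py
```

```text
9.9667 n 64 mean [0.49142581 0.02050132] dir 169.24092068407228 rel to tool 147.66321491826764 tcp [0.49880738 0.01582825 0.12317828] F [-8.66182437  5.54699474 12.55353447] T [0.92530915 1.67119251 0.11734015] q6 -0.2398659608500309
force: [-13.4, 1.3, 15.4]
10.2667 n 66 mean [0.49308029 0.02299819] dir 7.088165610263246 rel to tool 118.72765130019036 tcp [0.49791584 0.01417598 0.12299738] F [-12.33408946   1.70484137  15.99535186] T [0.31122171 2.43141189 0.17593548] q6 -0.10248988137888583
```

```bash
python3 m.py 6 | cut -c1-10
python3 - <<'E'
import cv2,numpy as np
# side now, same crop as before, for comparison
a=cv2.imread("pics/crop5.png");b=cv2.imread("pics/crop6.png")
cv2.imwrite("pics/cmp6.png",np.hstack([cv2.resize(x[30:330,360:720],None,fx=1.08,fy=1.08,interpolation=2) for x in (a,b)]))
E
```

```text
[331 180
```

View pics/cmp6.png

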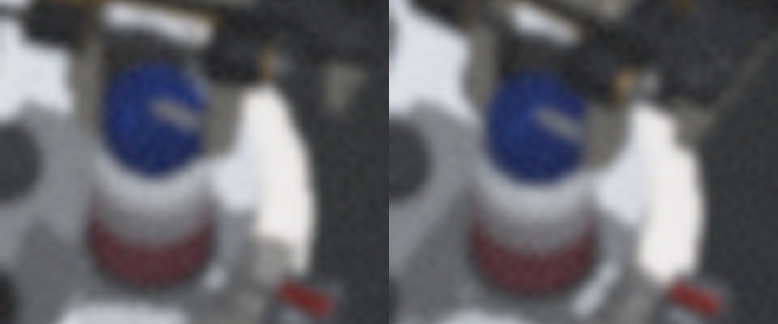

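The line has the same slope in both pictures although the tool turned 18°, so the cap is bottomed out and slipping in the pads. The bottle looks shifted by about 1 px, so I measure the turntable angle from the side view against the clicked reference.

```bash
cat > tt.py <<'E'
from h import *
from plant import robot, read_camera
import sys
def pink(c): return blob(c["image"],(160,60,30),(180,255,200),(315,215,365,245))
r=dict(np.load("pics/side2.npz"));n=dict(read_camera("side"))
A=np.array([.5845,.022])
for nm,fn in(("side2.npz",r),("now",n)):
    k,st,m=pink(fn);p=plane(fn,k,.07)[:2];print(nm,k,st[4],p,np.degrees(np.arctan2(*(p-A)[::-1]))%360)
# patch matching of the bottle's lower half
g=lambda c:cv2.cvtColor(c["image"],cv2.COLOR_BGR2GRAY)
T=r["image"][217:237,324:350];res=cv2.matchTemplate(n["image"][207:247,314:362],T,cv2.TM_CCOEFF_NORMED);_,v,_,l=cv2.minMaxLoc(res);print("shift",l[0]-10,l[1]-10,v)
a0=dict(np.load("pics/scene2.npz"));a=dict(read_camera("scene"))
for nm,c in(("scene2",a0),("now",a)):
    k,st,m=blob(c["image"],(0,0,170),(180,50,255),(340,200,372,222));p=plane(c,k,.128)[:2];print(nm,"white cap",k,st[4],p,np.degrees(np.arctan2(*(p-A)[::-1]))%360)
    k,st,m=blob(c["image"],(5,130,60),(20,255,255),(310,220,342,250));p=plane(c,k,.08)[:2];print(nm,"amber",k,st[4],np.degrees(np.arctan2(*(p-A)[::-1]))%360)
E
python3 tt.py
```

```text
side2.npz [338.18072289 228.10843373] 83 [0.4861685  0.03537677] 172.25318378181416
now [336.32978723 230.58510638] 94 [0.48577122 0.04594477] 166.3672396811313
shift -2 4 0.7092637419700623
scene2 white cap [343.11450382 212.58015267] 131 [0.64543064 0.03474694] 11.816092754892306
scene2 amber [325.65384615 233.94871795] 312 332.48343710839924
now white cap [359.78571429 211.83516484] 182 [0.65369726 0.08243286] 41.13207045501017
now amber [322.71246006 233.33226837] 313 327.31306464725554
```

The turntable was dragged about 5° clockwise by the tightening torque while the cap slid in the pads. I release, lift, turn the tool so it closes along y (tangentially), and re-measure.

```bash
python3 -m inch '[0,0,0,0,60, 0,0,0,0,75, 0,0,0,0,75, 0,0,0,0,75, 0,0,40,0,75, 0,0,80,0,75, 0,0,130,-7,75, 0,0,130,-14,75, 0,0,130,-21,75, 0,0,130,-28,75]'|head -2;  python3 tt.py
python3 - <<'E'
from h import *
from plant import robot, read_camera
s,c=wristcam(robot,read_camera);cv2.imwrite("pics/w7.png",c["image"]);np.savez("pics/w7.npz",**c);print(s["t"],s["tool_pos"],s["q"][5])
# turntable angle right after first slip, from saved crops (side part)
for n in (4,5,6):
    im=cv2.resize(cv2.imread(f"pics/crop{n}.png")[:,360:],(60,60),interpolation=cv2.INTER_AREA)
    k,st,m=blob(im,(160,60,30),(180,255,200),(0,30,50,60));print(n,k+[315,185],st[4])
E
python3 m.py 7
```

```text
t: 11.3
tool_pos: [0.5001, 0.0136, 0.2533]
side2.npz [338.18072289 228.10843373] 83 [0.4861685  0.03537677] 172.25318378181416
now [336.76595745 230.69148936] 94 [0.48449618 0.04553701] 166.75584333650144
shift -2 4 0.7882537245750427
scene2 white cap [343.11450382 212.58015267] 131 [0.64543064 0.03474694] 11.816092754892306
scene2 amber [325.65384615 233.94871795] 312 332.48343710839924
now white cap [356.6039604 212.9009901] 101 [0.65592407 0.07206177] 35.02695888743999
now amber [322.72435897 233.2724359 ] 312 327.2874016783884
11.4 [0.4992361  0.01368712 0.25168806] 0.38754321960522553
4 [338.05952381 228.08333333] 84
5 [337.53191489 229.40425532] 94
6 [336.43157895 230.55789474] 95
[319 173  16  15 193] [326.66839378 180.33160622] [336.44755245 208.86013986] [331 202  14  15 143] [0.5016185  0.02401663 0.13973963] 178.60618340134968
```

```bash
python3 -m inch '[-2,9,0,-7,75, -2,9,0,-14,75, -2,9,0,-21,75, -2,9,0,-28,75, -2,9,0,-35,75, -2,9,0,-42,75, -2,9,0,-49,75, -2,9,0,-56,75, -2,9,0,-58,75, -2,9,0,-58,75]'|sed -n 2p; python3 -m inch '[0,0,-40,0,75, 0,0,-80,0,75, 0,0,-115,0,75, 0,0,-130,0,75, 0,0,-130,0,75, 0,0,-130,0,40, 0,0,-130,0,40, 0,0,-130,0,40, 0,0,-130,0,40, 0,0,-130,0,40]' 20; python3 -m inch '[0,0,0,0,40, 0,0,0,0,40]'; python3 -c "
from plant import robot
from scipy.spatial.transform import Rotation as R
s=robot.read_state();print(s['q'][5],s['wrist_torque'],R.from_rotvec(s['orientation']).as_matrix()[:,1])"
```

```text
tool_pos: [0.4969, 0.0227, 0.251]
t: 13.22
tool_pos: [0.4984, 0.0232, 0.1234]
orientation: [-3.137, -0.155, -0.005]
force: [0.2, 3.4, 6.4]
opening: 0.0456
gripper_force: 20.0
t: 13.38
tool_pos: [0.4984, 0.0231, 0.1233]
orientation: [-3.137, -0.155, -0.005]
force: [-0.6, 3.9, 7.9]
opening: 0.0458
gripper_force: 20.0
1.414913857337771 [0.54749321 0.10011174 0.02364164] [ 9.86067257e-02 -9.95126463e-01 -1.89769037e-04]
```

```bash
python3 -m inch '[0,-3,0,2,40, 0,-3,0,2,40]'|sed -n '2p;4p';python3 -m inch '[0,-3,0,2,40, 0,-3,0,2,40]'|sed -n '2p;4p';python3 -m inch '[0,-2,0,1,40, 0,-2,0,1,40, 0,-2,0,1,40]'|sed -n '2p;4p'; python3 tt.py
```

```text
tool_pos: [0.4984, 0.0205, 0.1234]
force: [-0.6, 2.2, 6.0]
tool_pos: [0.4987, 0.0161, 0.1234]
force: [1.4, -3.4, 4.5]
tool_pos: [0.4987, 0.0149, 0.1233]
force: [0.8, 1.4, 5.9]
side2.npz [338.18072289 228.10843373] 83 [0.4861685  0.03537677] 172.25318378181416
now [338.61363636 228.02272727] 88 [0.48527823 0.0343918 ] 172.88119457252515
shift 0 0 0.767996609210968
scene2 white cap [343.11450382 212.58015267] 131 [0.64543064 0.03474694] 11.816092754892306
scene2 amber [325.65384615 233.94871795] 312 332.48343710839924
now white cap [360.57638889 210.70833333] 144 [0.64956805 0.08621928] 44.62385724898517
now amber [325.77096774 234.19677419] 310 332.8022614693891
```

The bottle is back at its click (side shift 0,0). I tighten gently while holding y, to confirm the stop.

```bash
t(){ python3 -c "
from plant import robot
s=robot.read_state();print('  ',s['tool_pos'].round(4),s['force'].round(1),'T',s['wrist_torque'].round(2),s['q'][5].round(3))"; }
python3 -m inch '[0,0,0,-5,40, 0,0,0,-5,40]'>/dev/null;t; python3 -m inch '[0,0,0,-5,40, 0,0,0,-5,40]'>/dev/null;t;python3 -m inch '[0,0,0,-5,40, 0,0,0,-5,40,0,0,0,-5,40]'>/dev/null;t;python3 tt.py|grep -v white
```

```text
[0.498  0.0153 0.1231] [-0.5  3.9  6.5] T [0.58 0.23 0.41] 1.404
   [0.4979 0.0153 0.1229] [-1.2  3.2  5.4] T [0.55 0.16 0.44] 1.491
   [0.4976 0.0152 0.1227] [-1.4  3.4  6.2] T [0.69 0.31 0.3 ] 1.573
side2.npz [338.18072289 228.10843373] 83 [0.4861685  0.03537677] 172.25318378181416
now [338.57303371 228.13483146] 89 [0.48515455 0.03480007] 172.65823001397717
shift 0 0 0.7717377543449402
scene2 amber [325.65384615 233.94871795] 312 332.48343710839924
now amber [325.61783439 233.95541401] 314 332.42781809397496
```

The torque plateaus at about 0.4 N m with the turntable at its click, so the cap is bottomed out. Now I back off a quarter turn.

```bash
python3 -m inch '[0,0,0,6,40, 0,0,0,12,40, 0,0,0,18,40, 0,0,0,24,40, 0,0,0,30,40, 0,0,0,36,40, 0,0,0,42,40, 0,0,1,48,40, 0,0,1,48,40]'|sed -n '2p;4,6p'; python3 tt.py|grep -v white;  python3 -m inch '[0,0,0,6,40, 0,0,0,12,40, 0,0,0,18,40, 0,0,0,24,40, 0,0,0,30,40, 0,0,0,36,40, 0,0,0,42,40, 0,0,0,44,40, 0,0,0,44,40, 0,0,0,44,40]'; python3 tt.py|grep -v white; python3 m.py 8; python3 -c "
from plant import robot
s=robot.read_state();print(s['q'][5])"
```

```text
tool_pos: [0.4977, 0.0144, 0.1233]
force: [0.9, 0.9, 4.3]
opening: 0.0457
gripper_force: 20.0
side2.npz [338.18072289 228.10843373] 83 [0.4861685  0.03537677] 172.25318378181416
now [338.36956522 228.15217391] 92 [0.48561861 0.03519332] 172.40015651041816
shift 0 1 0.8225284814834595
scene2 amber [325.65384615 233.94871795] 312 332.48343710839924
now amber [325.87419355 234.14516129] 310 332.9447818617056
t: 16.43
tool_pos: [0.4979, 0.0146, 0.1236]
orientation: [2.269, 2.17, 0.002]
force: [-0.7, -0.1, 7.6]
opening: 0.0454
gripper_force: 20.0
side2.npz [338.18072289 228.10843373] 83 [0.4861685  0.03537677] 172.25318378181416
now [338.07446809 228.39361702] 94 [0.48586082 0.03641939] 171.68323071290672
shift -1 2 0.6514762043952942
scene2 amber [325.65384615 233.94871795] 312 332.48343710839924
now amber [325.70645161 234.14193548] 310 332.66932147060834
[316 180   7   8  39] [318.94871795 183.33333333] [337.45669291 207.40944882] [332 199  12  16 127] [0.50405096 0.00474479 0.12974787] -167.8942600264713
-0.028614367910963227
```

View pics/crop8.png

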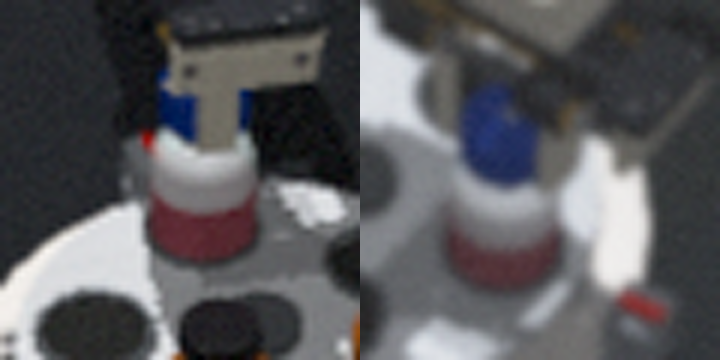

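The line no longer points at the pointer. It runs up-right under the gripper body, as expected for about 90° open (1.60 rad at joint 6). The turntable is within 0.6° of its click, and the grip is 20 N with no side load, so I hand in.

```bash
python3 -c "
from plant import job
print(job.close_job())"
```

```text
the job is handed in; nothing more can be done
None
```

The job is handed in, but no verdict came back. By my measurements the bottle is within about 0.6° of its click. The cap was screwed to its stop, then backed off about 1.6 rad, and is held with 20 N. The first tightening dragged the carousel about 5° off its click, so I turned it back by the cap and tightened again. I did not check the loose items' positions at the end.

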